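# Check-weigh a jar candle on the two-pan balance

### The arm

A 7-joint arm with a two-finger parallel gripper is mounted at the origin on the work surface; the furniture and walls round the work are solid. World frame = base frame: x ahead of the robot, y to its left, z up, the work surface at z = 0. Lengths are in m, angles in rad, forces in N, time in s.
With the tool pointing down it reaches from about 0.425 to 1.025 m from the base axis. Payload 3.6 kg.
Tool frame: the origin (TCP) lies at the very end of the fingers, on their centre line; the grasp point (between the pads) lies 19 mm behind it; z points along the fingers, y is the direction in which the jaws open and shut (so a half turn about z gives the same grasp; the last joint's range is limited). The gripper opens to 85 mm and grips with 20 to 120 N. Pads are 22 mm wide; open, the fingers measure 114 mm over their backs; the gripper's body (76 mm by 85 mm) begins 54 mm behind the grasp point. The pads swing forward as they close: fully open they stand 13 mm farther back than shut.
Start: joints at [1.04, 0.591, 0.048, 1.609, -0.033, 0.943, -0.034], TCP at [0.307, -0.657, 0.231] pointing down, gripper open.
Joint ranges: [-2.69, 2.69], [-0.47, 2.24], [-1.27, 1.36], [0.19, 2.51], [-1.53, 4.68], [0.08, 2.07], [-3.09, 3.09]. Speed limits (rad/s): [2.57, 2.57, 3.14, 3.14, 3.14, 3.14, 3.14].

### API

Orientations are given as a unit quaternion [w, x, y, z].
In Python, from bench import manip, vision, workorder gives the robot as it stands.
- The arm moves only by the tool send_rows, never from a script. Its argument "motion" is a list of rows, each a list of 3 entries, a list of its own where there are three numbers: the turn, a rotation vector about the tool's x, y, z in rad, then the shift along the tool's x, y, z in m, then the opening, from 0 (shut) to 1 (fully open). A call has 1 to 12 rows; each row shifts and turns the commanded pose from where the row before left it, along the tool's axes as they then stand; what a row does not reach is not made up. A row lasts 1/8 s, in which the tool goes at most 62.5 mm and 10.7 degrees, less where a joint would pass 70% of its speed; a pose out of reach is approached as far as the arm can. A call with a gripper value outside its range is refused whole. The fingers move at their own pace and stop on an object; "newtons" is the grip in N (left out, the last holds). Time passes only in rows, so rows that do not move let the fingers close. It gives the time, the measured TCP pose, the force and the opening at its end, in the units of the state.
- manip.state(): the state, without advancing time (a new reading comes with each control period).
- vision.capture(name): name is "scene" or "top" or "wrist"; returns (picture, depth): 384x512x3 uint8, red, green, blue; 384x512 float32, m along the optical axis (not along the pixel's ray), 0 where there is no reading.
- vision.camera_model(name): a dict with "fx", "fy", "cx", "cy" (pixels), "k1" (the pictures are not rectified: a ray, as slopes to the right and down, at radius r is drawn at 1 + k1 r^2 times it, then the intrinsics apply), "R" (3x3) and "t" (3): a world point X has camera coordinates R X + t. Camera axes: x right, y down, z forward; pixel columns grow to the right and rows downward; lengths in m; the calibration is good to about 2 mm. A picture is of the moment at which its call begins: read the wrist's pose just before it. camera_model takes no time and is no camera call; for the wrist camera it gives the pose at the moment of the call.
- workorder.job_done(): hands the job in, once; it reports no verdict.
The state is a dict: "t": time; "qpos": joint angles; "dq": joint speeds; "tau": joint torques, N m; "tool_pos": TCP position; "ee_rot": TCP orientation; "force": force on the tool from outside, world axes, zero at the start; "moment": the same for the moment, N m; "opening": finger opening in m.
Only numpy, scipy, OpenCV 4.12 (cv2) and the standard library are available. Lean on these libraries where they do the work, as an engineer would, in place of code of your own. Each camera call takes 0.05 s, during which the arm holds its last target. There are 200 camera calls.

### The job

Check that the jar candle on the balance weighs its 200 g: take the middle-sized of the three steel weights (the 200 g one) and stand it upright in the middle of the empty pan, so that the beam comes to rest level with the candle still standing on its own pan. Set the weight down rather than dropping it, and let go.

Things in the scene. Friction and masses are not known exactly. Their poses are not given: they have to be found in the camera images.
- weight_middle: The 200 g weight: plain steel cylinder 29 mm across, 34 mm high, with neck and round knob (18 mm across) on top, 48 mm high in all, standing on the table. Origin: centre of its underside, z up. Wrong are two like-shaped steel weights, at least 80 mm away: 100 g (23 mm across, 38 mm high in all) and 500 g (39 mm across, 65 mm high in all). The three swap places.
- empty_pan (a point): Centre of the upper floor of the balance's empty pan (moves with it): round steel dish, 110 mm across, flat inside to 47 mm from its centre, rim 4 mm above the floor. It starts raised, floor about 122 mm above the table; a load moves it down smoothly, 12 mm to level and 12 mm more to a stop; it stays horizontal. z up; y along the beam, away from the pivot and the candle.
- beam (a joint): Tilt of the balance's beam (rad): 0 level, +0.10 the start with the candle's pan down and the empty pan up at the stop, -0.10 the opposite stop. With equal loads it settles at about 0 within about a second; loads differing by 50 g or more drive it to a stop. Where in its pan a load stands makes no difference.
- candle: Candle in a clear glass jar, 76 mm across, 90 mm high, 200 g; it stands on the other pan, 250 mm from the empty one across the pivot. Origin: centre of its underside, z up. Not to be handled.
Not all that is in view belongs to the job. What is shaped like the weight_middle but green or red is not meant.

How it is judged:
By the outcome, as a careful person would: the job done as asked, in the order asked, and still so for the second after the job is handed in, with the robot touching nothing.
It also fails if it takes over 40 s, if anything falls off the work surface, if the arm or the gripper's body presses on something with over 40 N, if the wrist force passes 120 N, or if a joint passes its speed limit or range.

## Working session

There is one attempt and no reset: what is moved stays moved. The work goes in short steps, Python scripts to look and compute and a tool call to move; the robot and the scene stay as the last step left them, time stands still between calls to the robot, and variables do not carry over. Pictures are saved under pics/ and viewed, about 8 in all and at most 12, crops included, and the job is handed in when it is done.

Besides the shell and the picture viewer there is one more tool, called after ">>>" as name(argument=value, ...), one argument or row to a line, values as JSON. send_rows: Moves the arm, as the interface text tells. Its arguments: {"type":"object","properties":{"motion":{"type":"array","items":{"type":"array"}},"newtons":{"type":"number"}},"required":["motion"]}

```bash
mkdir -p pics
cat > h.py <<'E'
import numpy as np, cv2, json
from bench import manip, vision, workorder
def cap(n, tag):
    m=vision.camera_model(n); p,d=vision.capture(n)
    np.savez(f'{tag}.npz',p=p,d=d,**{k:np.array(v) for k,v in m.items()})
    return p,d,m
def load(tag):
    z=np.load(f'{tag}.npz'); return z['p'],z['d'],{k:z[k] for k in ('fx','fy','cx','cy','k1','R','t')}
def slopes(m,u,v):
    x=(np.asarray(u,float)-m['cx'])/m['fx']; y=(np.asarray(v,float)-m['cy'])/m['fy']
    a,b=x,y
    for _ in range(20):
        s=1+m['k1']*(a*a+b*b); a,b=x/s,y/s
    return a,b
def pts(m,u,v,d):
    a,b=slopes(m,u,v); c=np.stack([a*d,b*d,d+0*a],-1)
    return (c-np.array(m['t']))@np.array(m['R'])
def onz(m,u,v,z):
    R=np.array(m['R']);o=-R.T@np.array(m['t'])
    a,b=slopes(m,u,v); r=np.stack([a,b,1+0*a],-1)@R
    return o+r*((z-o[2])/r[...,2])[...,None]
def cloud(tag):
    p,d,m=load(tag); v,u=np.mgrid[:384,:512]
    return p,pts(m,u,v,d),d
E
python3 - <<'E'
from h import *
for n in('scene','top'):
    p,d,m=cap(n,n); cv2.imwrite(f'pics/{n}.png',p[...,::-1]); print(n,-np.array(m['R']).T@np.array(m['t']),m['fx'])
s=manip.state();print(s['t'],s['tool_pos'],s['ee_rot'],s['opening'],s['force'])
E
```

```text
scene [-0.26636287  0.37875267  0.65376063] 434.6027977356869
top [ 0.41881063 -0.08746791  1.19748248] 448.91217896254074
0.1 [ 0.30641285 -0.65622328  0.23024374] [-9.88760705e-04  9.76232113e-01  2.16725196e-01 -2.68994077e-04] 0.08552102022895976 [-0.69298387  0.59808606  0.13154662]
```

View pics/scene.png

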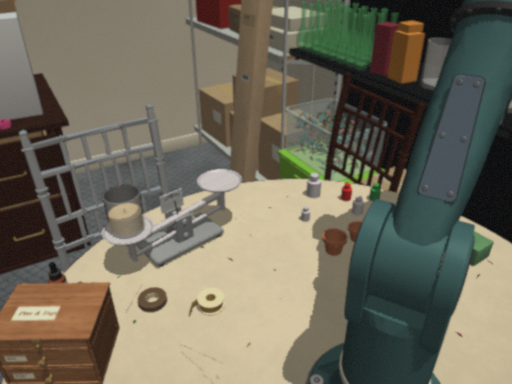

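View pics/top.png

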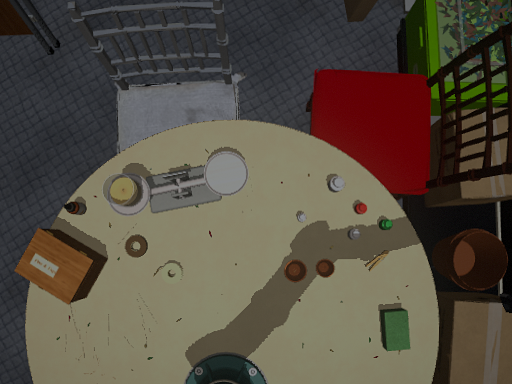

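The scene and top views show these candidates, with top-view pixels:
- Grey (336,184), the largest.
- Grey (301,217), the smallest.
- Grey (354,234), apparently the middle one.
- Red (361,209) and green (386,224), which are decoys.

The empty pan is at (226,173) and the candle at (123,190). Next I'll measure these.

Run:
```python
from h import *
p,P,d=cloud('top')
_,_,m=load('top')
for n,(u,v) in dict(big=(336,184),small=(301,217),mid=(354,234),red=(361,209),green=(386,224),pot1=(295,270),pot2=(325,268)).items():
    Q=P[v-16:v+17,u-16:u+17]; k=(Q[...,2]>.012)&(Q[...,2]<.2); 
    nl,L,st,c=cv2.connectedComponentsWithStats(k.astype(np.uint8)); i=np.argmin([np.hypot(*(q-16)) if j else 99 for j,q in enumerate(c)])
    q=Q[L==i]; t=q[q[:,2]>np.percentile(q[:,2],99)-.008]; b=q[q[:,2]<.045]
    print(n,'n',len(q),'zmax',q[:,2].max().round(4),'top',t[:,:2].mean(0).round(4),'ext',np.ptp(q[:,:2],axis=0).round(3),'mean',q[:,:2].mean(0).round(4))
g=P[150:200,200:256]; k=(g[...,2]>.10)&(g[...,2]<.15)
c,_=cv2.findContours(k.astype(np.uint8),cv2.RETR_EXTERNAL,cv2.CHAIN_APPROX_NONE); c=max(c,key=cv2.contourArea)
e=cv2.fitEllipse(c); print('pan',e, onz(m,e[0][0]+200,e[0][1]+150,.126), np.median(g[k],0), 'floor z',np.median(P[168:180,218:232,2]))
print('table z',np.median(P[290:310,280:340,2]))
big=cv2.resize(p[165:285,275:405],None,fx=5,fy=5,interpolation=cv2.INTER_CUBIC); cv2.imwrite('pics/c1.png',big[...,::-1])
```

```text
big n 209 zmax 0.0682 top [ 0.5575 -0.2868] ext [0.039 0.038] mean [ 0.5555 -0.2836]
small n 62 zmax 0.0406 top [ 0.4699 -0.1959] ext [0.021 0.022] mean [ 0.4697 -0.1949]
mid n 111 zmax 0.0509 top [ 0.4279 -0.3311] ext [0.026 0.03 ] mean [ 0.4283 -0.3294]
red n 101 zmax 0.0509 top [ 0.4938 -0.3501] ext [0.025 0.028] mean [ 0.4939 -0.3476]
green n 116 zmax 0.0508 top [ 0.4537 -0.4177] ext [0.027 0.029] mean [ 0.453  -0.4153]
pot1 n 263 zmax 0.0507 top [ 0.3334 -0.1775] ext [0.056 0.056] mean [ 0.3318 -0.1799]
pot2 n 157 zmax 0.0414 top [ 0.3386 -0.2545] ext [0.046 0.044] mean [ 0.339  -0.2568]
pan ((25.703964233398438, 23.566221237182617), (43.616947174072266, 44.265045166015625), 75.9521255493164) [ 0.56948649 -0.0035555   0.126     ] [ 0.56935216 -0.00314434  0.12205561] floor z 0.12172696859589387
table z -0.0008334559403952342
```

View pics/c1.png

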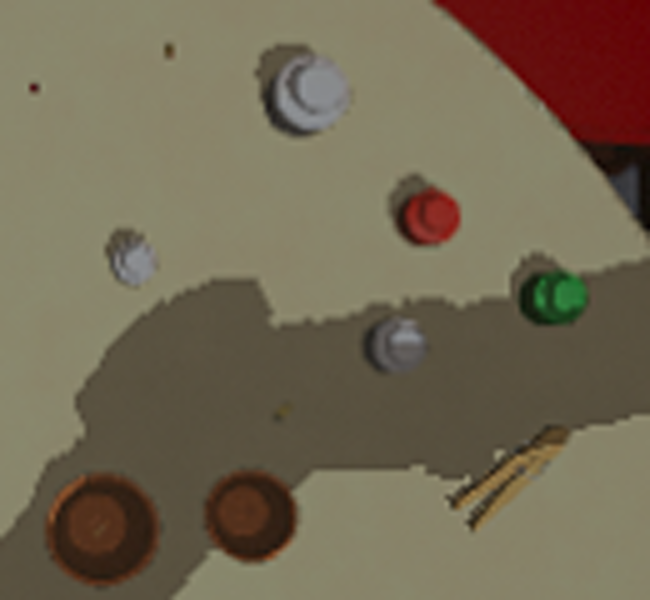

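The crop shows the grey, middle-sized weight at (397,346), at world position about (0.428, -0.330). Its neighbours are red, green and the pots. I'll use a jaw axis of about 50° to stay clear of them.

>>> send_rows(
  motion=[
    [[0,0,0],[0.031,-0.0305,0.009],0.75],
    [[0,0,0],[0.031,-0.0305,0.009],0.75],
    [[0,0,0],[0.031,-0.0305,0.009],0.75],
    [[0,0,0],[0.031,-0.0305,0.009],0.75],
    [[0,0,0],[0.031,-0.0305,0.009],0.75],
    [[0,0,0],[0.031,-0.0305,0.009],0.75],
    [[0,0,0],[0.031,-0.0305,0.009],0.75],
    [[0,0,0],[0.031,-0.0305,0.009],0.75],
    [[0,0,0.16],[0,0,0],0.75],
    [[0,0,0.16],[0,0,0],0.75],
    [[0,0,0.16],[0,0,0],0.75],
    [[0,0,0.16],[0,0,0],0.75],
  ],
)

```text
t: 1.6
tool_pos: [0.428, -0.3306, 0.159]
ee_rot: [-0.0, 0.995, -0.104, -0.0]
force: [-0.5, 0.5, -0.5]
opening: 0.0638
```

>>> send_rows(
  motion=[
    [[0,0,0.16],[0,0,0],0.7],
    [[0,0,0.16],[0,0,0],0.7],
    [[0,0,0.16],[0,0,0],0.7],
    [[0,0,0],[0,0,0],0.7],
    [[0,0,0],[0,0,0],0.7],
  ],
)

```text
t: 2.22
tool_pos: [0.4281, -0.3308, 0.1592]
ee_rot: [-0.0, 0.943, -0.334, -0.0]
force: [0.2, -0.1, -0.5]
opening: 0.0596
```

Run:
```python
from h import *
s=manip.state();print(s)
p,d,m=cap('wrist','w1'); cv2.imwrite('pics/w1.png',p[...,::-1])
_,P,_=cloud('w1')
k=(P[...,2]>.036)&(P[...,2]<.075)&(np.hypot(P[...,0]-.428,P[...,1]+.33)<.045)&(d>0)
print(k.sum(), P[k].mean(0),P[k].max(0),P[k].min(0)); v,u=np.nonzero(k); print(u.mean(),v.mean())
```

```text
{'t': 2.225, 'qpos': array([ 0.31731386,  0.48587458,  0.34718553,  2.09401285, -0.28271241,
        0.60584123, -1.38999151]), 'dq': array([ 0.00665106, -0.00108139, -0.00400976, -0.00102511, -0.0004609 ,
        0.00052119, -0.00729528]), 'tau': array([-1.69620439e-01, -4.08019745e+01,  4.10935163e+00, -1.34016779e+01,
        5.08765283e-03,  2.98817380e-03,  2.94425154e-03]), 'tool_pos': array([ 0.42814782, -0.33075131,  0.15916319]), 'ee_rot': array([-3.20299088e-05,  9.42647961e-01, -3.33788542e-01, -1.73444513e-04]), 'force': array([ 0.21012292, -0.06990575, -0.4520707 ]), 'moment': array([-0.01252997,  0.02634664,  0.01475442]), 'opening': 0.05964064243859453}
350 [ 0.42905112 -0.33485862  0.04742636] [ 0.43834058 -0.32153637  0.05012049] [ 0.41686454 -0.34469261  0.03600231]
259.7257142857143 183.93428571428572
```

View pics/w1.png

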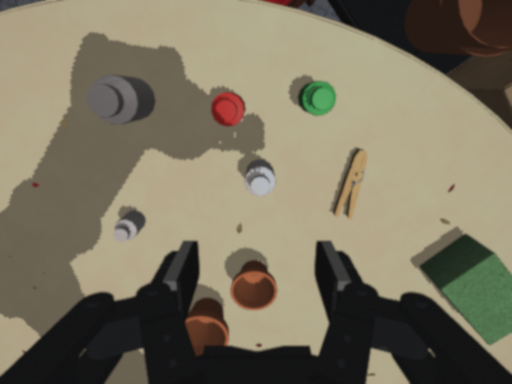

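The wrist view shows the middle weight's knob at (260,183), centred between the fingers, with red at (228,109) and green at (318,98) well clear. The measured position agrees to a few mm, so I'm descending.

>>> send_rows(
  motion=[
    [[0,0,0],[0.001,0.001,0.03],0.7],
    [[0,0,0],[0,0,0.03],0.7],
    [[0,0,0],[0,0,0.03],0.7],
    [[0,0,0],[0,0,0.03],0.7],
    [[0,0,0],[0,0,0.02],0.7],
    [[0,0,0],[0,0,0.013],0.7],
    [[0,0,0],[0,0,0],0.7],
    [[0,0,0],[0,0,0],0.1],
    [[0,0,0],[0,0,0],0.1],
    [[0,0,0],[0,0,0],0.1],
    [[0,0,0],[0,0,0],0.1],
    [[0,0,0],[0,0,0],0.1],
  ],
  newtons=40,
)

```text
t: 3.78
tool_pos: [0.4287, -0.333, 0.0074]
ee_rot: [0.0, 0.942, -0.335, 0.001]
force: [-1.2, 0.1, 7.0]
opening: 0.0277
```

>>> send_rows(
  motion=[
    [[0,0,0],[0,0,-0.01],0.1],
    [[0,0,0],[0,0,-0.02],0.1],
    [[0,0,0],[0,0,-0.04],0.1],
    [[0,0,0],[0,0,-0.05],0.1],
    [[0,0,0],[0,0,-0.05],0.1],
    [[0,0,0],[0,0,-0.03],0.1],
    [[0,0,0],[0,0,0],0.1],
    [[0,0,0],[0,0,0],0.1],
    [[0,0,0],[0,0,0],0.1],
  ],
)

```text
t: 4.9
tool_pos: [0.4273, -0.3314, 0.2047]
ee_rot: [-0.0, 0.942, -0.335, -0.002]
force: [-0.2, -0.2, -1.8]
opening: 0.0279
```

Run:
```python
from h import *
s=manip.state();print(s['t'],s['tool_pos'],s['force'],s['opening'])
p,d,m=cap('wrist','w2'); q,d2,_=cap('scene','s2')
cv2.imwrite('pics/w2.png',np.hstack([p[60:340,100:420],q[60:340,190:510]])[...,::-1])
```

```text
4.9 [ 0.42732716 -0.33136465  0.20472099] [-0.22024536 -0.1678796  -1.84676761] 0.027897692493184856
```

View pics/w2.png

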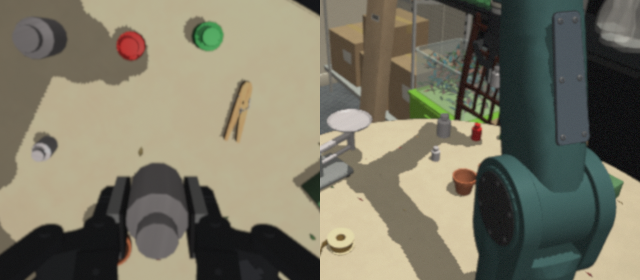

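Run:
```python
from h import *
p,P,d=cloud('w2'); _,_,m=load('w2')
T=np.array([.4273,-.3314,.2047]); a=np.deg2rad(-39.1); X=np.array([np.cos(a),np.sin(a),0]);Y=np.array([np.sin(a),-np.cos(a),0])
Q=P-T; L=np.stack([Q@X,Q@Y,Q[...,2]],-1)
C=-np.array(m['R']).T@np.array(m['t'])-T; print('cam local',C@X,C@Y,C[2])
for v in range(210,345,6): print(v,[tuple((L[v,u]*1000).round(0).astype(int)) for u in (248,256,264)],p[v,256])
cv2.imwrite('pics/w2b.png',cv2.resize(p[190:350,170:350],None,fx=4,fy=4,interpolation=cv2.INTER_CUBIC)[...,::-1])
```

```text
cam local 0.08198851979206989 -0.00020210950124906234 0.14285179249168267
210 [(np.int64(-60), np.int64(-11), np.int64(-205)), (np.int64(-59), np.int64(-1), np.int64(-204)), (np.int64(-60), np.int64(9), np.int64(-205))] [185 176 145]
216 [(np.int64(-68), np.int64(-11), np.int64(-206)), (np.int64(-68), np.int64(-1), np.int64(-205)), (np.int64(-68), np.int64(9), np.int64(-204))] [185 177 146]
222 [(np.int64(-75), np.int64(-11), np.int64(-203)), (np.int64(15), np.int64(0), np.int64(-5)), (np.int64(-75), np.int64(9), np.int64(-203))] [147 140 118]
228 [(np.int64(13), np.int64(-5), np.int64(0)), (np.int64(15), np.int64(0), np.int64(2)), (np.int64(14), np.int64(4), np.int64(1))] [66 63 63]
234 [(np.int64(14), np.int64(-4), np.int64(7)), (np.int64(14), np.int64(0), np.int64(8)), (np.int64(15), np.int64(3), np.int64(9))] [66 63 63]
240 [(np.int64(14), np.int64(-4), np.int64(14)), (np.int64(14), np.int64(0), np.int64(15)), (np.int64(14), np.int64(3), np.int64(14))] [65 63 63]
246 [(np.int64(14), np.int64(-4), np.int64(20)), (np.int64(14), np.int64(0), np.int64(20)), (np.int64(15), np.int64(3)
[... 1755 characters left out ...]
np.int64(10), np.int64(-204))] [113 105 101]
324 [(np.int64(-235), np.int64(-12), np.int64(-205)), (np.int64(-234), np.int64(-1), np.int64(-204)), (np.int64(-234), np.int64(10), np.int64(-204))] [184 174 144]
330 [(np.int64(-245), np.int64(-12), np.int64(-205)), (np.int64(-245), np.int64(-1), np.int64(-204)), (np.int64(-246), np.int64(11), np.int64(-205))] [184 175 144]
336 [(np.int64(-256), np.int64(-13), np.int64(-205)), (np.int64(-256), np.int64(-1), np.int64(-204)), (np.int64(-256), np.int64(11), np.int64(-204))] [184 174 144]
342 [(np.int64(-267), np.int64(-13), np.int64(-204)), (np.int64(-267), np.int64(-1), np.int64(-204)), (np.int64(-267), np.int64(11), np.int64(-204))] [184 175 144]
```

View pics/w2b.png

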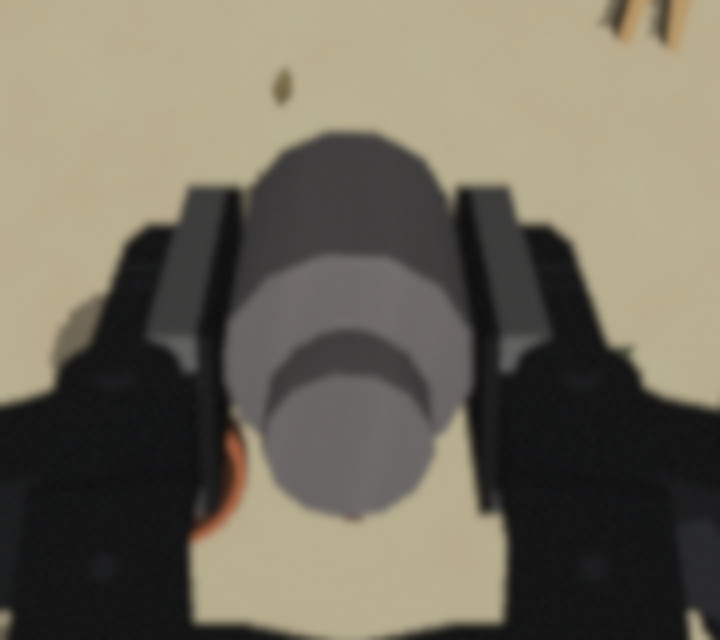

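The crop shows the weight held upright: its side face stays at a constant 14.5 mm, it is centred on the TCP, and its underside is 7 mm below the TCP. I'm moving to above the pan.

>>> send_rows(
  motion=[
    [[0,0,0],[-0.0048,-0.0172,0],0.1],
    [[0,0,0],[-0.0097,-0.0344,0],0.1],
    [[0,0,0],[-0.0136,-0.0482,0],0.1],
    [[0,0,0],[-0.0136,-0.0482,0],0.1],
    [[0,0,0],[-0.0136,-0.0482,0],0.1],
    [[0,0,0],[-0.0136,-0.0482,0],0.1],
    [[0,0,0],[-0.0136,-0.0482,0],0.1],
    [[0,0,0],[-0.0097,-0.0344,0],0.1],
    [[0,0,0],[-0.0048,-0.0172,0],0.1],
    [[0,0,0],[0,0,0.02],0.1],
    [[0,0,0],[0,0,0.02],0.1],
    [[0,0,0],[0,0,0],0.1],
  ],
)

```text
t: 6.5
tool_pos: [0.5685, -0.0046, 0.1648]
ee_rot: [0.001, 0.942, -0.336, -0.002]
force: [0.2, -0.9, -1.7]
opening: 0.0277
```

Run:
```python
from h import *
s=manip.state();print(s['t'],s['tool_pos'],s['ee_rot'],s['force'],s['opening'])
p,d,m=cap('wrist','w3'); q,d2,m2=cap('scene','s3'); cap('top','t3')
cv2.imwrite('pics/w3.png',np.hstack([p[:,60:460],cv2.resize(q[120:312,60:260],(400,384))])[...,::-1])
for n in('w3','s3','t3'):
    _,P,d=cloud(n); k=(d>0)&(abs(P[...,2]-.1245)<.006)&(np.hypot(P[...,0]-.5695,P[...,1]+.0035)<.075)
    x,y=P[k][:,0],P[k][:,1]
    print(n,k.sum(),np.percentile(x,[1,99]),np.percentile(y,[1,99]),np.median(P[k][:,2]))
```

```text
6.5 [ 0.56845035 -0.00464261  0.16484627] [ 0.00105625  0.94203675 -0.33550213 -0.00199397] [ 0.22549982 -0.87956492 -1.70859382] 0.027656616768514566
w3 14711 [0.52678545 0.6235839 ] [-0.05597726  0.04592511] 0.12318313005800897
s3 808 [0.52042011 0.62458274] [-0.05301654  0.0485739 ] 0.12380369856803534
t3 425 [0.51756206 0.61088056] [-0.05720931  0.01935819] 0.12247332029372668
```

View pics/w3.png

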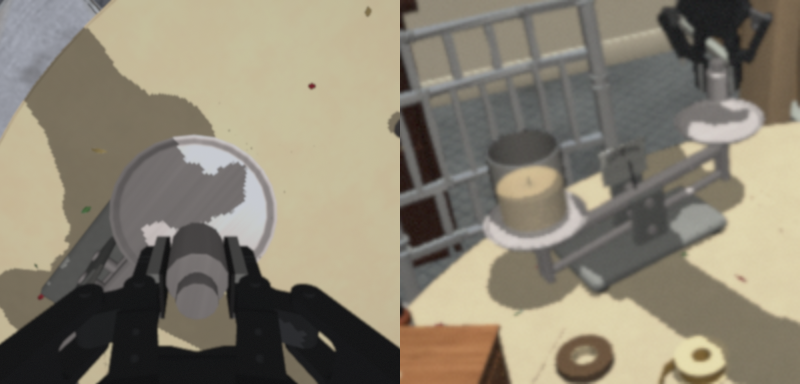

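The wrist and scene views show the weight above the pan, within about 2 mm of its centre. The candle is still standing, and the pan is still raised. I'm lowering slowly.

>>> send_rows(
  motion=[
    [[0,0,0],[0.001,-0.001,0.012],0.1],
    [[0,0,0],[0,0,0.01],0.1],
    [[0,0,0],[0,0,0.006],0.1],
    [[0,0,0],[0,0,0.003],0.1],
    [[0,0,0],[0,0,0.003],0.1],
    [[0,0,0],[0,0,0.002],0.1],
    [[0,0,0],[0,0,0.002],0.1],
    [[0,0,0],[0,0,0.002],0.1],
    [[0,0,0],[0,0,0.002],0.1],
    [[0,0,0],[0,0,0.002],0.1],
    [[0,0,0],[0,0,0.002],0.1],
    [[0,0,0],[0,0,0],0.1],
  ],
)

```text
t: 8.15
tool_pos: [0.572, -0.0042, 0.1202]
ee_rot: [0.0, 0.942, -0.335, 0.0]
force: [0.0, -1.2, 0.0]
opening: 0.0277
```

Run:
```python
from h import *
s=manip.state();print(s['t'],s['tool_pos'],s['ee_rot'],s['force'],s['opening'])
cap('wrist','w4'); _,P,d=cloud('w4'); 
r=np.hypot(P[...,0]-.5695,P[...,1]+.0035); k=(d>0)&(P[...,2]<.14)&(P[...,2]>.09)&(r<.045)&(r>.02); print(k.sum(),np.percentile(P[k][:,2],[5,25,50,75]))
```

```text
8.15 [ 0.57196196 -0.00416459  0.12019091] [ 6.16059522e-05  9.42206393e-01 -3.35032963e-01  1.50362565e-04] [ 0.00665698 -1.17101283  0.01495408] 0.02774917333257514
9852 [0.11239802 0.11297444 0.11338774 0.113843  ]
```

The pan is already following the weight, with the floor at 113.4 mm and the load carried. I'll lower 3 mm more to level, then release partially.

>>> send_rows(
  motion=[
    [[0,0,0],[0,0,0.0015],0.1],
    [[0,0,0],[0,0,0.0015],0.1],
    [[0,0,0],[0,0,0],0.1],
    [[0,0,0],[0,0,0],0.1],
    [[0,0,0],[0,0,0],0.38],
    [[0,0,0],[0,0,0],0.42],
    [[0,0,0],[0,0,0],0.46],
    [[0,0,0],[0,0,0],0.5],
    [[0,0,0],[0,0,0],0.55],
    [[0,0,0],[0,0,0],0.55],
    [[0,0,0],[0,0,0],0.55],
    [[0,0,0],[0,0,0],0.55],
  ],
)

```text
t: 9.7
tool_pos: [0.5718, -0.004, 0.1173]
ee_rot: [0.0, 0.942, -0.335, 0.0]
force: [-0.0, -0.0, -0.2]
opening: 0.0469
```

Run:
```python
from h import *
s=manip.state();print(s['t'],s['tool_pos'],s['force'],s['opening'])
cap('wrist','w5'); p,P,d=cloud('w5'); 
r=np.hypot(P[...,0]-.5695,P[...,1]+.0035); k=(d>0)&(P[...,2]<.14)&(P[...,2]>.09)&(r<.045)&(r>.02); print(k.sum(),np.percentile(P[k][:,2],[5,25,50,75]))
cv2.imwrite('pics/w5.png',p[...,::-1])
```

```text
9.7 [ 0.57179006 -0.00402758  0.11729454] [-0.02647819 -0.03202365 -0.16346527] 0.0468572844508145
11246 [0.11015383 0.11072795 0.11115728 0.11167127]
```

View pics/w5.png

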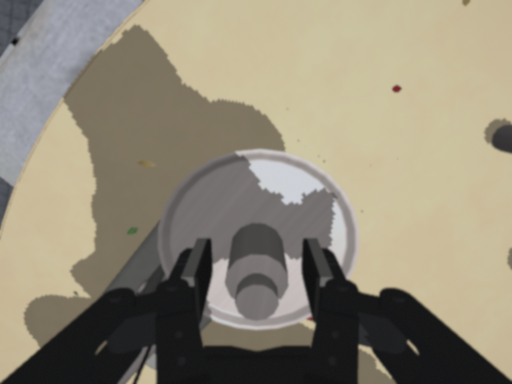

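The weight stands free at (258,275) near the pan's centre, with the fingers clear on both sides and the pan floor at about 111 mm, which is level. I'm retreating straight up, then away.

>>> send_rows(
  motion=[
    [[0,0,0],[0,0,-0.005],0.55],
    [[0,0,0],[0,0,-0.01],0.55],
    [[0,0,0],[0,0,-0.02],0.55],
    [[0,0,0],[0,0,-0.03],0.55],
    [[0,0,0],[0,0,-0.04],0.55],
    [[0,0,0],[0,0,-0.03],0.55],
    [[0,0,0],[0.01,0.03,0],0.55],
    [[0,0,0],[0.01,0.045,0],0.55],
    [[0,0,0],[0.01,0.045,0],0.55],
    [[0,0,0],[0.01,0.045,0],0.55],
    [[0,0,0],[0.005,0.03,0],0.55],
    [[0,0,0],[0,0,0],0.55],
  ],
)

```text
t: 11.25
tool_pos: [0.482, -0.1864, 0.2532]
ee_rot: [0.0, 0.941, -0.338, 0.0]
force: [-0.2, 0.3, -0.9]
opening: 0.0471
```

Run:
```python
from h import *
s=manip.state();print(s['t'],s['tool_pos'],s['force'],s['opening'])
q,_,_=cap('scene','s6'); p,d,m=cap('top','t6')
cv2.imwrite('pics/f.png',np.hstack([cv2.resize(q[120:312,60:260],(400,384)),cv2.resize(p[130:226,90:265],(400,220)) if 0 else cv2.resize(p[110:302,80:280],(400,384))])[...,::-1])
_,P,d=cloud('t6'); r=np.hypot(P[...,0]-.5695,P[...,1]+.0035)
k=(d>0)&(P[...,2]<.15)&(P[...,2]>.09)&(r<.045)&(r>.022); print('pan z',np.percentile(P[k][:,2],[5,50,95]))
k=(d>0)&(P[...,2]>.145)&(r<.05)&(P[...,2]<.18); print('knob',k.sum(),P[k].mean(0),P[k][:,2].max())
k=(d>0)&(r<.075)&(abs(P[...,2]-.113)<.006); c,_=cv2.findContours(k.astype(np.uint8),0,1); c=max(c,key=cv2.contourArea); e=cv2.minEnclosingCircle(c); print('pan c',e,onz(m,*e[0],.114))
```

```text
11.25 [ 0.48196207 -0.18640846  0.25321257] [-0.23923939  0.25670362 -0.93754267] 0.047060931007594245
pan z [0.10650437 0.10976662 0.11351441]
knob 70 [ 0.56975439 -0.00355933  0.15397979] 0.162608867970969
pan c ((226.2911376953125, 174.20252990722656), 22.323652267456055) [ 0.56961847 -0.00407074  0.114     ]
```

View pics/f.png

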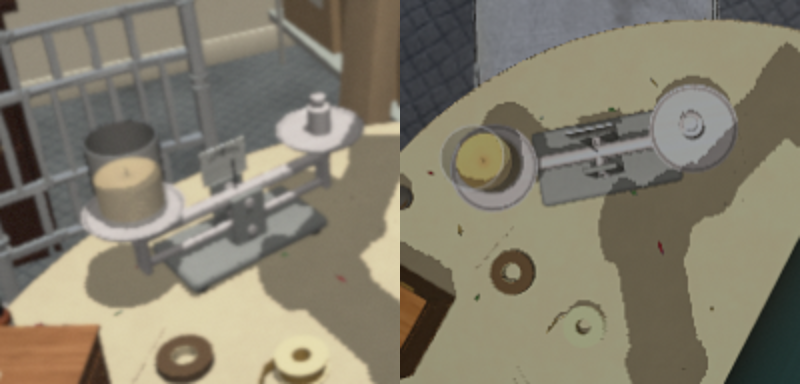

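The final views show the weight upright at the pan's centre, the pan floor at 110 mm (level) and the candle standing. I'm handing in.

```bash
python3 -c "
from h import *
print(workorder.job_done())"
```

```text
the job is handed in; nothing more can be done
None
```

The 200 g weight is standing upright in the middle of the empty pan, and the beam came to rest level against the candle. I gripped the weight from the table, lowered it onto the pan and followed the pan down to level. Then I let go, lifted clear and handed the job in at about 11 s.

- **Level:** the pan floor measured about 110 mm, against about 122 mm at the start, which is the 12 mm drop expected at level. I took this from one reading about 1.5 s after release. I did not measure the beam angle directly.
- **Position:** the weight is within about 1–2 mm of the pan's centre, and the candle is still on its own pan.
- **Clear of the scene:** the arm ended well away from the balance and touches nothing.
- **Unexplained readings:** a force of 7 N showed while the fingers closed on the weight and was gone once it was lifted. The gripper read 27.7 mm on a weight 29 mm across, but camera depth showed a 14.5 mm radius and an upright hold.

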